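# Set heat and timer on the concentric knobs of a warming plate

## Task

Set the warming plate: turn the outer heat ring of the concentric knob pair clockwise by its thumb lever until its lug is felt to bear on the little limit stop, hold it there gently for a moment without forcing it, and do not disturb the timer knob in its middle. Then let go and turn only the inner timer knob until its pointer points at the index ridge on the panel, leaving the ring's lug resting against the stop. Leave the bowl and the other things where they are.

Things in the scene. Friction and masses are not known exactly. Their poses are not given: they have to be found in the camera images.
- warmer: White warming plate fixed on the worktop, 200 (x) x 360 (y) x 60 mm high. Origin: centre of its underside; z up, -x is its front. Left part (+y): dark warming surface with a bowl on it. Right part (-y): flat metal control panel, 60 mm above the worktop, with the concentric knobs on a vertical axis at x = 0, y = -105 mm, and a small fixed black index ridge.
- heat_ring: Outer knob: black ring, 98 mm in diameter, 10 mm high, with an upright thumb lever to pinch from above (see thumb_lever) and a low lug outside its rim. Origin: on the knobs' vertical axis at panel height; +x points along lever and lug. Friction about 0.4 N m; stays where it is left. The stop lies 0.4 to 1.5 rad clockwise (from above) of the lug's start.
- thumb_lever (a point): Middle of the top of the ring's upright thumb lever: a radial fin 8 mm thick, 28 to 50 mm from the axis, from the ring (10 mm above the panel) to 36 mm above the panel. Pinch it across its thickness, the fingers on its two sides along the ring.
- ring_lug (a point): Middle of the leading (clockwise) face of the ring's lug, 57 mm from the axis, 5.5 mm above the panel. The lug is a radial block 8 mm wide, from the rim to 62 mm from the axis, its top 9 mm above the panel.
- limit_stop: Dark steel block fixed on the panel beside the ring, 51 to 64 mm from the knobs' axis, 10 mm wide, 9 mm high plus a 2 mm screw head; its place on the circle varies. Origin: on the axis at panel height; +x points to the block. Both are rigid. Press the lug on it with 4 to 11 N: 0.23 to 0.63 N m about the knobs' axis above the running friction (lever force x arm + wrist moment).
- stop_face (a point): Middle of the stop's face that the lug comes to bear on, 57 mm from the axis, 5.5 mm above the panel. It coincides with ring_lug when the lug touches the stop squarely.
- timer_knob (a joint): Angle (rad) of the inner knob's pointer: 0 at the index ridge, growing clockwise from above; starts at -1.4 to -0.6; limits -2.4, 1.2. Ridged round black knob on the same axis, 36 mm in diameter at its foot, 34 at its top, from 39 to 63 mm above the panel on a slim fixed sleeve; its foot is 3 mm higher than the lever's top. Turns very easily (0.03 N m), stays where it is left.
- timer_pointer (a point): Outer end of the white raised pointer line on the inner knob's top face, 15 mm from the axis, 64 mm above the panel.
- index_mark (a point): Top of the black index ridge on the panel, 20 mm long, radial, 79 mm from the axis on the far (+x) side of the warmer's frame, 3 mm above the panel.
- bowl: White bowl, 114 mm wide, 51 mm high, standing on the warming surface; origin under its centre. Leave alone.
- spice_jar: Spice jar, 45 mm wide, 106 mm high, behind the warmer; origin under its centre. Leave alone.
- tin: Low tin, 75 mm wide, 58 mm high, behind the warmer; origin under its centre. Leave alone.
- mug: Dotted mug, 82 mm wide, 91 mm high, right of the warmer; origin under it. Leave alone.
- garlic: Garlic bulb, 60 mm wide, 58 mm high, right of the warmer; origin under it. Leave alone.

How it is judged:
By the outcome, as a careful person would: the job done as asked, in the order asked, and still so for the second after the job is handed in, with the robot touching nothing.
It also fails if it takes over 59 s, if anything falls off the work surface, if the arm or the gripper's body presses on something with over 40 N, if the wrist force passes 120 N, or if a joint passes its speed limit or range.

## Robot

A 6-joint arm with a two-finger parallel gripper is mounted at the origin on a cart in front of the work surface, level with it; the furniture and walls round the work are solid. World frame = base frame: x ahead of the robot, y to its left, z up, the work surface at z = 0. Lengths are in m, angles in rad, forces in N, time in s.
With the tool pointing down it reaches from about 0.375 to 0.9 m from the base axis. Payload 3.1 kg.
Tool frame: the origin (TCP) lies midway between the tips of the shut fingers; the grasp point (between the pads) lies 19 mm behind it; x points along the fingers, z is the direction in which the jaws open and shut, and the axes are right-handed (so a half turn about x gives the same grasp; the last joint's range is limited). The gripper opens to 85 mm and grips with 20 to 120 N. Pads are 22 mm wide; open, the fingers measure 114 mm over their backs; the gripper's body (76 mm by 85 mm) begins 54 mm behind the grasp point. The pads swing forward as they close: fully open they stand 13 mm farther back than shut.
Start: joints at [-1.413, 0.527, 1.433, -0, 1.181, -0.178], TCP at [0.206, -0.59, 0.231] pointing down, gripper open.
Joint ranges: [-3.08, 3.08], [-0.75, 2.2], [0.22, 2.44], [-1.43, 4.57], [0, 2.65], [-2.85, 2.85]. Speed limits (rad/s): [2.79, 2.79, 3.14, 3.14, 3.14, 3.14].

## Interface

Orientations are given as a unit quaternion [x, y, z, w].
In Python, from station import status, snapshot, camera_params, ticket gives the robot as it stands.
- The arm moves only by the tool arm_command, never from a script. Its argument "series" is a list that holds one entry, the list of rows, each a list of 4 numbers: the shift along the tool's x, y, z in mm, then the turn about the tool's x in rad. A call has 1 to 10 rows; each row shifts and turns the commanded pose from where the row before left it, along the tool's axes as they then stand; what a row does not reach is not made up. A row lasts 1/10 s, in which the tool goes at most 50 mm and 8.59 degrees, less where a joint would pass 70% of its speed; a pose out of reach is approached as far as the arm can. A call is refused whole if a number of a shift passes 50 or a number of a turn 0.15, either way. A call with a gripper value outside its range is refused whole. "jaw" is the opening in per cent of the stroke, from 0 (shut) to 100 (fully open), set as the call begins (left out, the last holds). The fingers move at their own pace and stop on an object; "force" is the grip in N (left out, the last holds). Time passes only in rows, so rows that do not move let the fingers close. It gives the time, the measured TCP pose, the force and the opening at its end, in the units of the state.
- status.sense(): the state, without advancing time (a new reading comes with each control period).
- snapshot(name): name is "scene" or "top" or "wrist"; returns the picture (384x512x3 uint8, red, green, blue); there is no depth.
- camera_params(name): a dict with "fovy" (degrees; the focal length in pixels is half the picture's height over the tangent of half this angle, whatever the lens; pixels are square), "cx", "cy" (the principal point, pixels), "k1" (the pictures are not rectified: a ray, as slopes to the right and down, at radius r is drawn at 1 + k1 r^2 times it, then the intrinsics apply), "extrinsics" (4x4, takes a point from camera to world coordinates); the wrist camera has in their place "mount" (4x4, takes a point from camera to tool coordinates, whose origin is the TCP and whose axes are the tool frame's). Camera axes: x right, y down, z forward; pixel columns grow to the right and rows downward; lengths in m; the calibration is good to about 2 mm. A picture is of the moment at which its call begins: read the wrist's pose just before it. camera_params takes no time and is no camera call.
- ticket.sign_off(): hands the job in, once; it reports no verdict.
The state is a dict: "t": time; "q": joint angles; "qd": joint speeds; "tau": joint torques, N m; "tcp_pos": TCP position; "tool_rot": TCP orientation; "force": force on the tool from outside, world axes, zero at the start; "ft_torque": the same for the moment, N m; "finger_gap": opening from 0.0 (shut) to 1.0 (fully open).
Only numpy, scipy, OpenCV 4.12 (cv2) and the standard library are available. Lean on these libraries where they do the work, as an engineer would, in place of code of your own. Each camera call takes 0.05 s, during which the arm holds its last target. There are 200 camera calls.

## Working session

There is one attempt and no reset: what is moved stays moved. The work goes in short steps, Python scripts to look and compute and a tool call to move; the robot and the scene stay as the last step left them, time stands still between calls to the robot, and variables do not carry over. Pictures are saved under pics/ and viewed, about 8 in all and at most 12, crops included, and the job is handed in when it is done.

Besides the shell and the picture viewer there is one more tool, called by a JSON object that holds its "api" and its "payload", one argument or row to a line. arm_command: Moves the arm, as the interface text tells. Its arguments: {"type":"object","properties":{"series":{"type":"array"},"jaw":{"type":"number"},"force":{"type":"number"}},"required":["series"]}

```bash
mkdir -p pics; ls; python3 - <<'E'
from station import status,snapshot,camera_params
import cv2,numpy as np
print(status.sense())
a=[]
for n in("scene","top"):
    im=snapshot(n)[:,:,::-1]; cv2.imwrite(f"pics/{n}0.png",im); p=camera_params(n); print(n,{k:np.round(v,4).tolist() for k,v in p.items() if not isinstance(v,str)})
p=camera_params("wrist");print({k:np.round(v,4).tolist() for k,v in p.items() if not isinstance(v,str)})
E
```

```text
pics
{'t': 0.0, 'q': array([-1.41346918e+00,  5.28461885e-01,  1.43389721e+00,  2.33262647e-05,
        1.18138035e+00, -1.78522849e-01]), 'qd': array([-0.00088816, -0.00068275,  0.00079173, -0.00128738,  0.00046653,
       -0.0010136 ]), 'tau': array([-5.28942237e-04, -4.42349911e+01, -1.78025848e+01, -2.20200714e-04,
        8.56784784e-03,  8.35972060e-06]), 'tcp_pos': array([ 0.20589039, -0.58936553,  0.23033786]), 'tool_rot': array([ 0.40994841,  0.57705868, -0.40885304,  0.57600762]), 'force': array([-0.25766531, -0.63022513, -0.12620898]), 'ft_torque': array([ 0.01181297, -0.04311621, -0.02251765]), 'finger_gap': 1.0021838255858135}
scene {'fovy': 51.4787, 'cx': 248.4976, 'cy': 193.9021, 'k1': -0.0862, 'extrinsics': [[0.9483, -0.1867, 0.2567, 0.308], [-0.317, -0.5128, 0.7979, -0.8986], [-0.0174, -0.838, -0.5454, 0.6747], [0.0, 0.0, 0.0, 1.0]]}
top {'fovy': 45.0862, 'cx': 249.1261, 'cy': 196.3689, 'k1': -0.0742, 'extrinsics': [[0.0287, -0.9936, 0.1094, 0.4339], [-0.9995, -0.03, -0.0109, -0.0365], [0.0141, -0.1091, -0.9939, 1.3682], [0.0, 0.0, 0.0, 1.0]]}
{'fovy': 65.8096, 'cx': 254.981, 'cy': 194.0264, 'k1': -0.0689, 'mount': [[-0.0005, -0.3213, 0.947, -0.1427], [0.0016, -0.947, -0.3213, 0.0833], [1.0, 0.0014, 0.001, -0.0001], [0.0, 0.0, 0.0, 1.0]]}
```

View pics/top0.png

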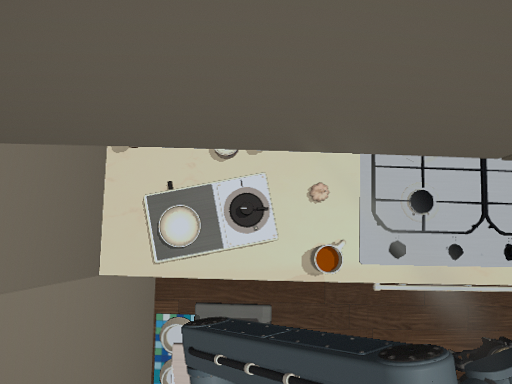

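View pics/scene0.png

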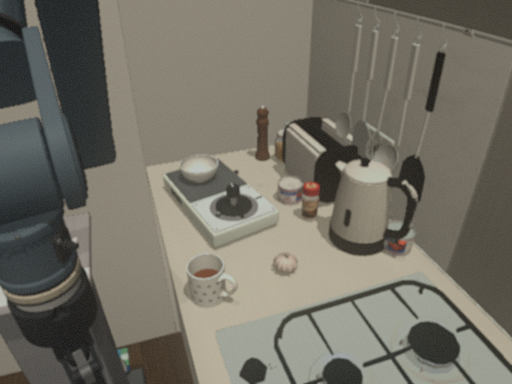

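The top view shows the warmer with its corners near (146,193), (266,174), (277,240) and (155,262). The knob pair is near (247,210), the lever seems to point right (about (265,209)), and the index ridge is near (241,183). The scene view agrees.

```bash
cat > h.py <<'E'
import numpy as np,cv2
from scipy.spatial.transform import Rotation as R
from station import status,snapshot,camera_params
def cam(n,s=None):
    p=camera_params(n)
    if n=="wrist":
        T=np.eye(4);T[:3,:3]=R.from_quat(s["tool_rot"]).as_matrix();T[:3,3]=s["tcp_pos"];E=T@np.array(p["mount"])
    else:E=np.array(p["extrinsics"])
    f=192/np.tan(np.radians(p["fovy"])/2)
    K=np.array([[f,0,p["cx"]],[0,f,p["cy"]],[0,0,1]]);return K,np.array([p["k1"],0,0,0,0.]),E
def px2plane(c,uv,z):
    K,D,E=c;q=cv2.undistortPoints(np.array(uv,float).reshape(-1,1,2),K,D).reshape(-1,2)
    d=np.c_[q,np.ones(len(q))]@E[:3,:3].T;o=E[:3,3];return o+d*((z-o[2])/d[:,2])[:,None]
def w2px(c,P):
    K,D,E=c;I=np.linalg.inv(E);return cv2.projectPoints(np.array(P,float).reshape(-1,1,3),cv2.Rodrigues(I[:3,:3])[0],I[:3,3],K,D)[0].reshape(-1,2)
E
python3 - <<'E'
from h import *
c=cam("top");im=cv2.imread("pics/top0.png")
print("corners",px2plane(c,[(146,193),(266,174),(277,240),(155,262)],.06).round(3).tolist())
print("idx",px2plane(c,[(241,183)],.063).round(3),"knob top",px2plane(c,[(247,210)],.123).round(3))
cv2.imwrite("pics/tc.png",cv2.resize(im[165:265,190:290],(600,600),interpolation=cv2.INTER_CUBIC))
E
```

```text
corners [[0.579, 0.243, 0.06], [0.644, -0.097, 0.06], [0.457, -0.133, 0.06], [0.385, 0.208, 0.06]]
idx [[ 0.615 -0.027  0.063]] knob top [[ 0.534 -0.045  0.123]]
```

View pics/tc.png

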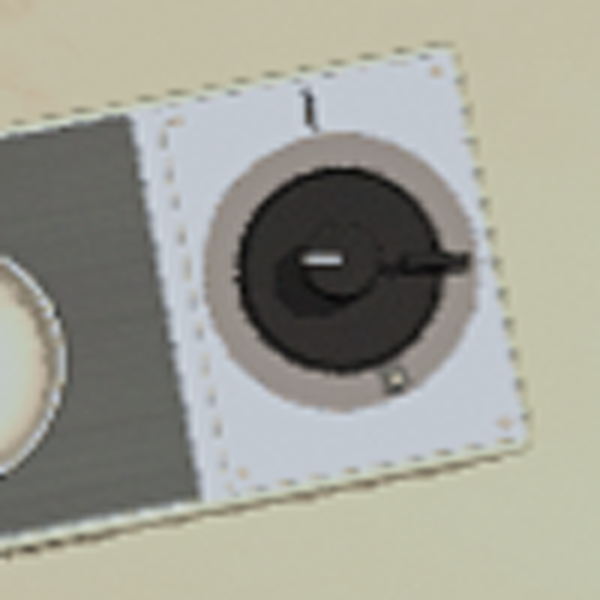

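```bash
python3 - <<'E'
from h import *
c=cam("top");f=lambda u,v:(190+(u+.5)/6-.5,165+(v+.5)/6-.5)
ax=px2plane(c,[f(340,270)],.07)[0]
for n,p,z in(("stop",(395,380),.07),("levertip",(468,262),.096),("idx",(309,108),.063),("ktop",(345,260),.123),("ptip",(303,260),.124)):
    w=px2plane(c,[f(*p)],z)[0];d=w-ax;print(n,w.round(4),np.hypot(*d[:2]).round(4),np.degrees(np.arctan2(d[1],d[0])).round(1))
print("axis",ax)
s=status.sense();M=R.from_quat(s["tool_rot"]).as_matrix();print(M.round(3))
K,D,E=cam("wrist",s);print(E.round(3))
E
```

```text
stop [ 0.4884 -0.0708  0.07  ] 0.0576 -151.8
levertip [ 0.5425 -0.1023  0.096 ] 0.0587 -86.7
idx [ 0.6164 -0.0267  0.063 ] 0.079 12.4
ktop [ 0.5395 -0.0455  0.123 ] 0.0018 -81.2
ptip [ 0.5388 -0.0266  0.124 ] 0.0171 91.2
axis [ 0.53918379 -0.0436379   0.07      ]
[[-0.     0.944  0.329]
 [ 0.002  0.329 -0.944]
 [-1.     0.    -0.002]]
[[ 0.331 -0.894 -0.303  0.285]
 [-0.944 -0.314 -0.105 -0.562]
 [-0.001  0.321 -0.947  0.373]
 [ 0.     0.     0.     1.   ]]
```

Estimates: axis at (0.539, -0.044), lever at about -87°, stop at -152°, pointer at 91° and index at 12°. I'm moving above the lever now.

{"api": "arm_command", "payload": {
  "series": [
    [[0,32,-24.5,0],[0,32,-24.5,0],[0,32,-24.5,0],[0,32,-24.5,0],[0,32,-24.5,0],[0,32,-24.5,0],[0,32,-24.5,0],[0,32,-24.5,0],[0,32,-24.5,0],[0,32,-24.5,0]]
  ]
}}

```text
t: 1.1
tcp_pos: [0.4279, -0.2517, 0.2311]
tool_rot: [0.41, 0.577, -0.409, 0.576]
force: [0.5, 0.4, 0.7]
finger_gap: 1.002
```

{"api": "arm_command", "payload": {
  "series": [
    [[0,32,-24.5,0],[0,32,-24.5,0],[0,32,-24.5,0],[0,32,-24.5,0],[0,32,-24.5,0],[0,0,0,-0.14],[0,0,0,-0.14],[0,0,0,-0.14],[0,0,0,-0.14],[0,0,0,-0.14]]
  ]
}}

```text
t: 2.1
tcp_pos: [0.5377, -0.0847, 0.2309]
tool_rot: [0.185, 0.683, -0.185, 0.682]
force: [-0.2, 0.4, 0.3]
finger_gap: 1.003
```

{"api": "arm_command", "payload": {
  "series": [
    [[0,0,0,-0.14],[0,0,0,-0.14],[0,0,0,-0.14],[0,0,0,-0.14],[0,0,0,-0.03],[0,0,0,0],[0,0,0,0],[0,0,0,0]]
  ]
}}

```text
t: 2.9
tcp_pos: [0.538, -0.0849, 0.2312]
tool_rot: [-0.019, 0.707, 0.019, 0.707]
force: [1.1, -0.1, 0.3]
finger_gap: 1.001
```

```bash
python3 - <<'E'
from h import *
s=status.sense();np.save("s1.npy",s,allow_pickle=True);im=snapshot("wrist")[:,:,::-1];cv2.imwrite("pics/w1.png",im)
M=R.from_quat(s["tool_rot"]).as_matrix();print(s["t"],s["tcp_pos"],M[:,2],s["q"],s["force"])
c=cam("wrist",s);print(w2px(c,[[.539,-.044,.07],[.539,-.044,.124],[.541,-.094,.096]]))
E
```

```text
2.9 [ 0.53800308 -0.08486697  0.2312255 ] [ 9.98553237e-01  5.37716389e-02 -2.07966447e-04] [-3.61711774e-01  4.19775692e-01  1.63489401e+00  4.11606938e-05
  1.08716633e+00 -4.15528490e-01] [ 1.10746024 -0.09653739  0.34451672]
[[257.52874771 137.24402092]
 [258.09638353 146.18599938]
 [256.84487218 191.92637717]]
```

View pics/w1.png

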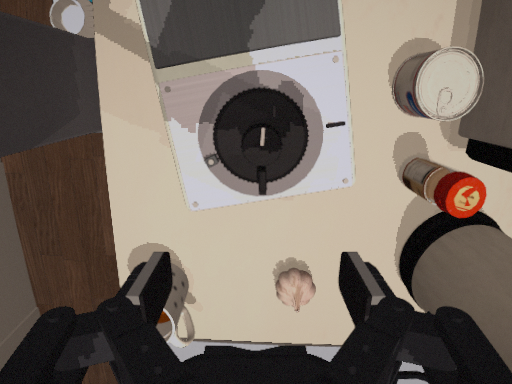

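The wrist view shows the ring centred near (260,135), the lever's outer end at (262,192), the stop's screw at (211,160), the index ridge at (336,124) and the pointer from (263,127) to (262,146).

```bash
cat > m.py <<'E'
from h import *
s=np.load("s1.npy",allow_pickle=True).item();c=cam("wrist",s);im=cv2.imread("pics/w1.png")
g=im.max(2);m=((g<60)*255).astype(np.uint8);m[:,:190]=0;m[:,320:]=0;m[:75]=0;m[205:]=0
m=cv2.morphologyEx(m,cv2.MORPH_OPEN,np.ones((13,13)))
ct=max(cv2.findContours(m,0,1)[0],key=cv2.contourArea)
w=px2plane(c,ct.reshape(-1,2),.07)
(x,y),r=cv2.minEnclosingCircle((w[:,:2]*1000).astype(np.float32));print("ring",x,y,r)
A=np.c_[w[:,:2],np.ones(len(w))];k=np.linalg.lstsq(A,(w[:,:2]**2).sum(1),rcond=None)[0];a=k[:2]/2;print("lsq",a,np.sqrt(k[2]+a@a))
for n,p,z in(("stop",(211,160),.071),("levertop",(262,181),.096),("leverout",(262,191),.096),("idx",(336,124.5),.063),("ptip",(263,127),.124),("pin",(262,146),.124)):
    q=px2plane(c,[p],z)[0];d=q[:2]-a;print(n,q.round(4),np.hypot(*d).round(4),np.degrees(np.arctan2(d[1],d[0])).round(1))
cv2.imwrite("pics/w1c.png",cv2.resize(im[75:215,180:360],(720,560),interpolation=cv2.INTER_CUBIC))
E
python3 m.py
```

```text
ring 541.6852416992188 -43.3781852722168 48.56782913208008
lsq [ 0.54171292 -0.04345229] 0.04745266207244146
stop [ 0.492 -0.07   0.071] 0.0563 -151.9
levertop [ 0.5454 -0.0825  0.096 ] 0.0392 -84.6
leverout [ 0.546  -0.0928  0.096 ] 0.0495 -85.0
idx [ 0.6194 -0.0271  0.063 ] 0.0794 11.9
ptip [ 0.5421 -0.0278  0.124 ] 0.0157 88.5
pin [ 0.5423 -0.0437  0.124 ] 0.0006 -19.9
```

View pics/w1c.png

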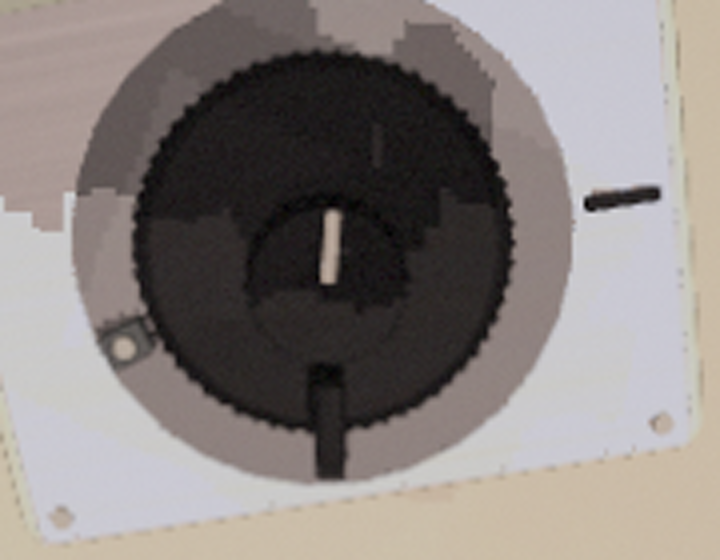

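{"api": "arm_command", "payload": {
  "series": [
    [[0,1,7,-0.034],[20,0,0,0],[25,0,0,0],[25,0,0,0],[25,0,0,0],[20,0,0,0],[15,0,0,0],[10,0,0,0],[0,0,0,0],[0,0,0,0]]
  ],
  "jaw": 50,
  "force": 40
}}

```text
t: 3.95
tcp_pos: [0.5456, -0.0836, 0.0916]
tool_rot: [-0.032, 0.706, 0.031, 0.707]
force: [0.1, 0.3, 0.5]
finger_gap: 0.496
```

```bash
python3 - <<'E'
from h import *
s=status.sense();im=snapshot("wrist")[:,:,::-1];cv2.imwrite("pics/w2.png",im)
M=R.from_quat(s["tool_rot"]).as_matrix();print(s["t"],s["tcp_pos"],M[:,2],s["force"],s["ft_torque"])
E
```

```text
3.95 [ 0.54557543 -0.08364616  0.09159213] [9.96012843e-01 8.92070054e-02 7.26298921e-04] [0.11961944 0.25608881 0.46350869] [0.01236612 0.06248628 0.01483969]
```

View pics/w2.png

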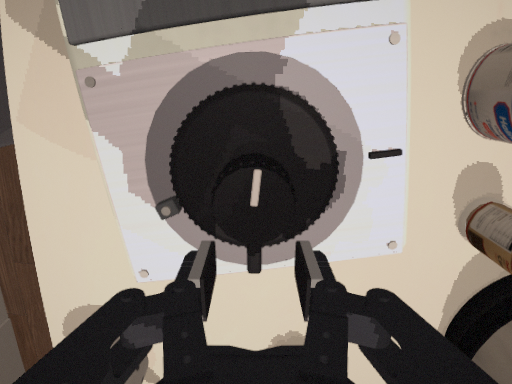

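The lever sits midway between the pads, at about (255,258). I'll lower the last 18 mm and pinch it.

{"api": "arm_command", "payload": {
  "series": [
    [[9,0,0,0],[8.5,0,0,0],[0,0,0,0],[0,0,0,0],[0,0,0,0]]
  ]
}}

```text
t: 4.5
tcp_pos: [0.5451, -0.0836, 0.0739]
tool_rot: [-0.031, 0.706, 0.031, 0.706]
force: [0.0, -0.4, 0.5]
finger_gap: 0.5
```

{"api": "arm_command", "payload": {
  "series": [
    [[0,0,0,0],[0,0,0,0],[0,0,0,0],[0,0,0,0],[0,0,0,0],[0,0,0,0],[0,0,0,0],[0,0,0,0]]
  ],
  "jaw": 0,
  "force": 40
}}

```text
t: 5.3
tcp_pos: [0.545, -0.0836, 0.074]
tool_rot: [-0.032, 0.706, 0.031, 0.706]
force: [-1.8, -0.8, 5.1]
finger_gap: 0.086
```

```bash
cat > st.py <<'E'
from h import *
s=status.sense();M=R.from_quat(s["tool_rot"]).as_matrix();a=np.array([.5413,-.0437])
d=s["tcp_pos"][:2]-a;F=s["force"];yw=np.arctan2(M[1,2],M[0,2])
print("t %.2f tcp %s r %.4f ang %.4f yaw %.4f"%(s["t"],s["tcp_pos"].round(4),np.hypot(*d),np.arctan2(d[1],d[0]),yw))
print("F",F.round(2),"M",s["ft_torque"].round(3),"moment about axis %.3f"%(d[0]*F[1]-d[1]*F[0]+s["ft_torque"][2]),"Ftan %.2f Frad %.2f"%(F@M[:,2],-F@M[:,1]),"gap",round(s["finger_gap"],3),"qd",abs(s["qd"]).max().round(3))
E
python3 st.py
```

```text
t 5.30 tcp [ 0.545  -0.0836  0.074 ] r 0.0401 ang -1.4780 yaw 0.0892
F [-1.8  -0.84  5.15] M [-0.068  0.185  0.149] moment about axis 0.074 Ftan -1.86 Frad 0.68 gap 0.086 qd 0.002
```

{"api": "arm_command", "payload": {
  "series": [
    [[-0.5,0.02,-1,0.025],[0,0.05,-2,0.05],[0,0.05,-2,0.05],[0,0.05,-2,0.05],[0,0.05,-2,0.05],[0,0,0,0]]
  ]
}}

```text
t: 5.9
tcp_pos: [0.5362, -0.0834, 0.0742]
tool_rot: [0.048, 0.705, -0.048, 0.706]
force: [0.7, -0.4, 1.0]
finger_gap: 0.085
```

```bash
python3 st.py
```

```text
t 5.90 tcp [ 0.5362 -0.0834  0.0742] r 0.0400 ang -1.6996 yaw -0.1366
F [ 0.67 -0.41  1.02] M [-0.123  0.03   0.087] moment about axis 0.116 Ftan 0.72 Frad 0.32 gap 0.085 qd 0.031
```

{"api": "arm_command", "payload": {
  "series": [
    [[0,0.05,-2,0.05],[0,0.05,-2,0.05],[0,0.05,-2,0.05],[0,0.05,-2,0.05],[0,0.05,-2,0.05],[0,0.05,-2,0.05],[0,0.05,-2,0.05],[0,0.05,-2,0.05]]
  ]
}}

```text
t: 6.7
tcp_pos: [0.5215, -0.0784, 0.0741]
tool_rot: [0.187, 0.681, -0.188, 0.682]
force: [0.8, -1.3, -1.1]
finger_gap: 0.084
```

```bash
python3 st.py
```

```text
t 6.70 tcp [ 0.5215 -0.0784  0.0741] r 0.0400 ang -2.0892 yaw -0.5366
F [ 0.79 -1.29 -1.11] M [-0.2   -0.124  0.365] moment about axis 0.418 Ftan 1.33 Frad 0.71 gap 0.084 qd 0.501
```

{"api": "arm_command", "payload": {
  "series": [
    [[0,0.02,-1,0.025],[0,0.02,-1,0.025],[0,0.02,-1,0.025],[0,0.02,-1,0.025],[0,0.02,-1,0.025],[0,0.02,-1,0.025]]
  ]
}}

```text
t: 7.3
tcp_pos: [0.5165, -0.0749, 0.0742]
tool_rot: [0.238, 0.665, -0.239, 0.666]
force: [3.2, -2.7, -4.0]
finger_gap: 0.08
```

```bash
python3 st.py; python3 - <<'E'
from h import *
im=snapshot("wrist")[:,:,::-1];cv2.imwrite("pics/w3.png",im)
E
```

```text
t 7.30 tcp [ 0.5165 -0.0749  0.0742] r 0.0399 ang -2.2413 yaw -0.6881
F [ 3.18 -2.74 -4.02] M [-0.579 -0.301  0.264] moment about axis 0.431 Ftan 4.19 Frad 0.10 gap 0.08 qd 0.253
```

View pics/w3.png

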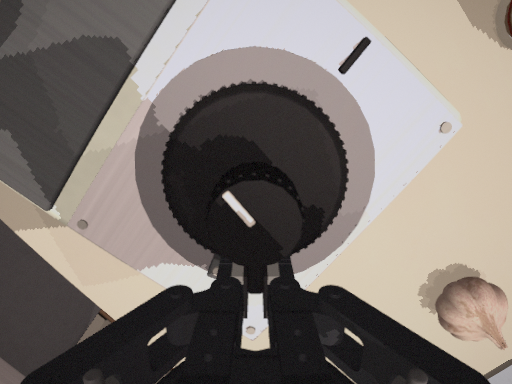

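{"api": "arm_command", "payload": {
  "series": [
    [[0,0.01,-0.8,0.02],[0,0.01,-0.8,0.02],[0,0.01,-0.8,0.02],[0,0.01,-0.8,0.02],[0,0.01,-0.8,0.02],[0,0.01,-0.8,0.02]]
  ]
}}

```text
t: 7.95
tcp_pos: [0.513, -0.0716, 0.0743]
tool_rot: [0.278, 0.65, -0.278, 0.651]
force: [3.2, -4.2, -6.0]
finger_gap: 0.084
```

```bash
python3 st.py
```

```text
t 7.95 tcp [ 0.513  -0.0716  0.0743] r 0.0398 ang -2.3627 yaw -0.8078
F [ 3.17 -4.17 -6.01] M [-0.829 -0.515  0.21 ] moment about axis 0.417 Ftan 5.20 Frad 0.60 gap 0.084 qd 0.205
```

{"api": "arm_command", "payload": {
  "series": [
    [[0,0,-0.4,0.01],[0,0,-0.4,0.01],[0,0,-0.4,0.01],[0,0,-0.4,0.01]]
  ]
}}

```text
t: 8.35
tcp_pos: [0.5119, -0.0705, 0.0742]
tool_rot: [0.291, 0.644, -0.291, 0.645]
force: [3.4, -4.9, -5.8]
finger_gap: 0.087
```

```bash
python3 st.py
```

```text
t 8.35 tcp [ 0.5119 -0.0705  0.0742] r 0.0398 ang -2.4017 yaw -0.8474
F [ 3.43 -4.86 -5.8 ] M [-0.798 -0.457  0.258] moment about axis 0.493 Ftan 5.90 Frad 0.65 gap 0.087 qd 0.103
```

{"api": "arm_command", "payload": {
  "series": [
    [[0,0,-0.4,0.01],[0,0,-0.4,0.01]]
  ]
}}

```text
t: 8.55
tcp_pos: [0.5114, -0.0699, 0.0742]
tool_rot: [0.297, 0.641, -0.297, 0.642]
force: [3.2, -5.6, -5.5]
finger_gap: 0.083
```

```bash
python3 st.py
```

```text
t 8.55 tcp [ 0.5114 -0.0699  0.0742] r 0.0397 ang -2.4216 yaw -0.8673
F [ 3.18 -5.58 -5.52] M [-0.78  -0.454  0.236] moment about axis 0.486 Ftan 6.31 Frad 1.18 gap 0.083 qd 0.104
```

{"api": "arm_command", "payload": {
  "series": [
    [[0,0,-0.4,0.01]]
  ]
}}

```text
t: 8.65
tcp_pos: [0.5112, -0.0696, 0.0742]
tool_rot: [0.3, 0.64, -0.3, 0.641]
force: [3.0, -5.1, -5.6]
finger_gap: 0.084
```

```bash
python3 st.py
```

```text
t 8.65 tcp [ 0.5112 -0.0696  0.0742] r 0.0397 ang -2.4316 yaw -0.8774
F [ 3.04 -5.06 -5.58] M [-0.846 -0.47   0.285] moment about axis 0.516 Ftan 5.83 Frad 0.90 gap 0.084 qd 0.103
```

{"api": "arm_command", "payload": {
  "series": [
    [[0,0,-0.4,0.01],[0,0,-0.4,0.01]]
  ]
}}

```text
t: 8.85
tcp_pos: [0.5107, -0.069, 0.0742]
tool_rot: [0.307, 0.637, -0.307, 0.638]
force: [3.6, -4.4, -5.7]
finger_gap: 0.082
```

```bash
python3 st.py
```

```text
t 8.85 tcp [ 0.5107 -0.069   0.0742] r 0.0397 ang -2.4512 yaw -0.8974
F [ 3.62 -4.4  -5.69] M [-0.828 -0.455  0.192] moment about axis 0.418 Ftan 5.69 Frad -0.08 gap 0.082 qd 0.103
```

{"api": "arm_command", "payload": {
  "series": [
    [[0,0,-0.4,0.01]]
  ]
}}

```text
t: 8.95
tcp_pos: [0.5105, -0.0687, 0.0742]
tool_rot: [0.31, 0.635, -0.31, 0.636]
force: [3.9, -5.3, -5.3]
finger_gap: 0.089
```

```bash
python3 st.py
```

```text
t 8.95 tcp [ 0.5105 -0.0687  0.0742] r 0.0397 ang -2.4595 yaw -0.9072
F [ 3.94 -5.26 -5.33] M [-0.874 -0.477  0.236] moment about axis 0.497 Ftan 6.57 Frad 0.14 gap 0.089 qd 0.1
```

{"api": "arm_command", "payload": {
  "series": [
    [[0,0,-0.4,0.01]]
  ]
}}

```text
t: 9.05
tcp_pos: [0.5104, -0.0686, 0.0743]
tool_rot: [0.313, 0.634, -0.313, 0.635]
force: [3.2, -6.0, -6.2]
finger_gap: 0.081
```

```bash
python3 st.py
```

```text
t 9.05 tcp [ 0.5104 -0.0686  0.0743] r 0.0397 ang -2.4632 yaw -0.9163
F [ 3.18 -6.04 -6.24] M [-0.981 -0.492  0.357] moment about axis 0.623 Ftan 6.72 Frad 1.15 gap 0.081 qd 0.098
```

{"api": "arm_command", "payload": {
  "series": [
    [[0,0,-0.4,0.01]]
  ]
}}

```text
t: 9.15
tcp_pos: [0.5103, -0.0686, 0.0743]
tool_rot: [0.315, 0.632, -0.316, 0.634]
force: [4.0, -6.3, -6.3]
finger_gap: 0.082
```

```bash
python3 st.py
```

```text
t 9.15 tcp [ 0.5103 -0.0686  0.0743] r 0.0397 ang -2.4650 yaw -0.9253
F [ 4.03 -6.32 -6.35] M [-1.015 -0.575  0.514] moment about axis 0.810 Ftan 7.45 Frad 0.58 gap 0.082 qd 0.101
```

The position has stalled near -2.464 rad and the moment is climbing: 0.81 N m against about 0.44 N m running. That is contact, so I hold.

{"api": "arm_command", "payload": {
  "series": [
    [[0,0,0,0],[0,0,0,0]]
  ]
}}

```text
t: 9.35
tcp_pos: [0.5103, -0.0686, 0.0743]
tool_rot: [0.315, 0.632, -0.316, 0.634]
force: [3.9, -6.0, -6.8]
finger_gap: 0.084
```

```bash
python3 st.py
```

```text
t 9.35 tcp [ 0.5103 -0.0686  0.0743] r 0.0397 ang -2.4649 yaw -0.9248
F [ 3.86 -6.04 -6.78] M [-1.009 -0.455  0.565] moment about axis 0.848 Ftan 7.14 Frad 0.55 gap 0.084 qd 0.002
```

{"api": "arm_command", "payload": {
  "series": [
    [[0,0,0,0],[0,0,0,0],[0,0,0,0],[0,0,0,0],[0,0,0,0],[0,0,0,0],[0,0,0,0],[0,0,0,0],[0,0,0,0],[0,0,0,0]]
  ]
}}

```text
t: 10.35
tcp_pos: [0.5103, -0.0686, 0.0743]
tool_rot: [0.315, 0.632, -0.316, 0.634]
force: [3.7, -5.8, -7.3]
finger_gap: 0.085
```

```bash
python3 st.py
```

```text
t 10.35 tcp [ 0.5103 -0.0686  0.0743] r 0.0397 ang -2.4652 yaw -0.9248
F [ 3.74 -5.78 -7.28] M [-1.036 -0.498  0.542] moment about axis 0.814 Ftan 6.85 Frad 0.50 gap 0.085 qd 0.002
```

{"api": "arm_command", "payload": {
  "series": [
    [[0,0,0,0],[0,0,0,0],[0,0,0,0],[0,0,0,0],[0,0,0,0]]
  ],
  "jaw": 55
}}

```text
t: 10.85
tcp_pos: [0.5092, -0.0674, 0.0744]
tool_rot: [0.316, 0.633, -0.316, 0.632]
force: [0.0, 0.6, 0.2]
finger_gap: 0.549
```

```bash
python3 st.py
```

```text
t 10.85 tcp [ 0.5092 -0.0674  0.0744] r 0.0399 ang -2.5070 yaw -0.9262
F [0.02 0.6  0.19] M [-0.016  0.028 -0.052] moment about axis -0.071 Ftan -0.47 Frad -0.38 gap 0.549 qd 0.005
```

{"api": "arm_command", "payload": {
  "series": [
    [[-10,0,0,0],[-20,0,0,0],[-20,0,0,0],[-20,0,0,0],[-20,0,0,0],[-10,0,0,0],[0,0,0,0],[0,0,0,0]]
  ],
  "jaw": 75
}}

```text
t: 11.65
tcp_pos: [0.5091, -0.0676, 0.1742]
tool_rot: [0.316, 0.633, -0.316, 0.633]
force: [1.2, -0.6, -0.4]
finger_gap: 0.752
```

```bash
python3 st.py; python3 - <<'E'
from h import *
s=status.sense();np.save("s2.npy",s,allow_pickle=True);im=snapshot("wrist")[:,:,::-1];cv2.imwrite("pics/w4.png",im);print(s["q"].round(3))
cv2.imwrite("pics/w4c.png",cv2.resize(im[50:290,130:430],(750,600),interpolation=cv2.INTER_CUBIC))
E
```

```text
t 11.65 tcp [ 0.5091 -0.0676  0.1742] r 0.0400 ang -2.5030 yaw -0.9261
F [ 1.18 -0.6  -0.38] M [-0.002 -0.004  0.033] moment about axis 0.080 Ftan 1.19 Frad -0.59 gap 0.752 qd 0.02
[-0.35   0.461  1.768  0.     0.913  0.576]
```

View pics/w4c.png

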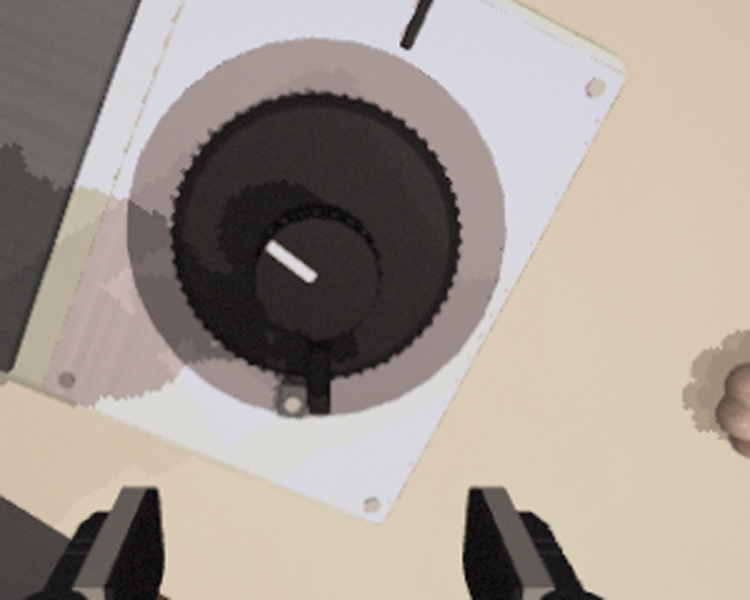

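The crop shows the lug seated against the stop (292,400) with the lever at (319,385). The pointer runs from (269,246) to (313,278), and the index ridge is near (415,20).

```bash
cat > p.py <<'E'
import sys
from h import *
def run(sf,pf,a0=(.5413,-.0437)):
    s=np.load(sf,allow_pickle=True).item();c=cam("wrist",s);im=cv2.imread(pf);g=im.min(2)
    k=w2px(c,[[*a0,.124]])[0];yy,xx=np.mgrid[:384,:512]
    m=((g>130)&(np.hypot(xx-k[0],yy-k[1])<32)).astype(np.uint8)
    n,L,S,_=cv2.connectedComponentsWithStats(m);i=1+S[1:,4].argmax();v,u=np.nonzero(L==i)
    P=px2plane(c,np.c_[u,v],.124)[:,:2];q=P.mean(0);w,V=np.linalg.eigh(np.cov(P.T));d=V[:,1]
    if d@(q-a0)<0:d=-d
    t=(P-q)@d;print("pointer px",S[i],"ends",(q+d*t.max()).round(4),(q+d*t.min()).round(4),"dir",np.arctan2(d[1],d[0]).round(3),"tip-from-axis dir",np.arctan2(*(q+d*t.max()-a0)[::-1]).round(3))
    # index ridge
    e=w2px(c,[[a0[0]+.079*np.cos(.21),a0[1]+.079*np.sin(.21),.063]])[0]
    m=((im.max(2)<75)&(np.hypot(xx-e[0],yy-e[1])<26)).astype(np.uint8)
    n,L,S,_=cv2.connectedComponentsWithStats(m);i=1+S[1:,4].argmax();v,u=np.nonzero(L==i)
    P=px2plane(c,np.c_[u,v],.063)[:,:2];q=P.mean(0);w,V=np.linalg.eigh(np.cov(P.T));d=V[:,1]*np.sign(V[0,1])
    print("index px",S[i],"mid",q.round(4),"dir",np.arctan2(d[1],d[0]).round(3),"from axis",np.arctan2(*(q-a0)[::-1]).round(3),np.hypot(*(q-a0)).round(4))
    return c,im
if __name__=="__main__":run(*sys.argv[1:3])
E
python3 p.py s2.npy pics/w4.png; echo; python3 p.py s1.npy pics/w1.png
python3 - <<'E'
from h import *
s=np.load("s2.npy",allow_pickle=True).item();c=cam("wrist",s)
cv=lambda u,v:(130+(u+.5)/2.5-.5,50+(v+.5)/2.5-.5)
print("knob centre",px2plane(c,[cv(318,273)],.123),"ring c",px2plane(c,[cv(317,235)],.07), "pinner",px2plane(c,[cv(315,279)],.124))
for r in(.04,.05):print(r)
l=px2plane(c,[cv(319,345),cv(319,412)],.096);print(l)
E
```

```text
pointer px [237 147  20  16 109] ends [ 0.5421 -0.0286] [ 0.5418 -0.0433] dir 1.553 tip-from-axis dir 1.521
index px [290  45  14  25 101] mid [ 0.6186 -0.0268] dir 0.204 from axis 0.215 0.0792

pointer px [261 128   3  17  38] ends [ 0.5417 -0.0283] [ 0.5416 -0.0416] dir 1.564 tip-from-axis dir 1.548
index px [326 122  19   6  59] mid [ 0.6178 -0.0264] dir 0.223 from axis 0.222 0.0784
knob centre [[ 0.54369248 -0.04345844  0.123     ]] ring c [[ 0.5449816  -0.04250181  0.07      ]] pinner [[ 0.542091   -0.04366658  0.124     ]]
0.04
0.05
[[ 0.52120184 -0.06111229  0.096     ]
 [ 0.50317523 -0.0747846   0.096     ]]
```

{"api": "arm_command", "payload": {
  "series": [
    [[0,20,0.4,0],[0,20.8,0.4,0],[0,0,0,0],[15,0,0,0],[20,0,0,0],[20,0,0,0],[12,0,0,0],[8,0,0,0],[0,0,0,0],[0,0,0,0]]
  ]
}}

```text
t: 12.7
tcp_pos: [0.5427, -0.044, 0.0995]
tool_rot: [0.316, 0.633, -0.316, 0.633]
force: [0.3, -1.0, -0.7]
finger_gap: 0.75
```

```bash
python3 st.py; python3 - <<'E'
from h import *
s=status.sense();cv2.imwrite("pics/w5.png",snapshot("wrist")[:,:,::-1]);
E
```

```text
t 12.70 tcp [ 0.5427 -0.044   0.0995] r 0.0015 ang -0.1922 yaw -0.9260
F [ 0.34 -0.98 -0.71] M [-0.021 -0.008  0.014] moment about axis 0.013 Ftan 0.98 Frad 0.32 gap 0.75 qd 0.014
```

View pics/w5.png

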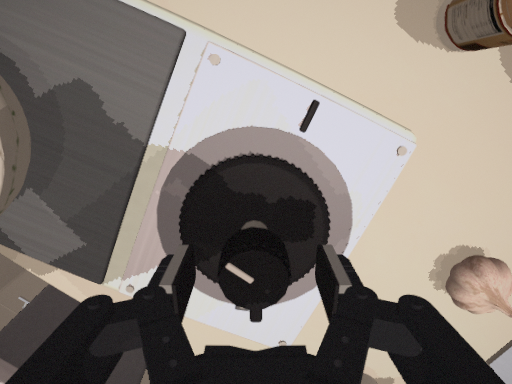

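The knob, at about (254,268), is centred between the fingers, so I close gently.

{"api": "arm_command", "payload": {
  "series": [
    [[0,0,0,0],[0,0,0,0],[0,0,0,0],[0,0,0,0],[0,0,0,0],[0,0,0,0],[0,0,0,0]]
  ],
  "jaw": 0,
  "force": 20
}}

```text
t: 13.45
tcp_pos: [0.5426, -0.0434, 0.1002]
tool_rot: [0.316, 0.633, -0.316, 0.633]
force: [-1.6, 1.9, 6.1]
finger_gap: 0.4
```

```bash
python3 st.py
```

```text
t 13.45 tcp [ 0.5426 -0.0434  0.1002] r 0.0013 ang 0.2361 yaw -0.9261
F [-1.55  1.94  6.1 ] M [ 0.339  0.243 -0.014] moment about axis -0.011 Ftan -2.49 Frad 0.07 gap 0.4 qd 0.002
```

{"api": "arm_command", "payload": {
  "series": [
    [[0,0,0,0.05],[0,0,0,0.1],[0,0,0,0.1],[0,0,0,0.1],[0,0,0,0.1],[0,0,0,0.1],[0,0,0,0.05]]
  ]
}}

```text
t: 14.15
tcp_pos: [0.543, -0.0442, 0.1002]
tool_rot: [0.489, 0.51, -0.489, 0.511]
force: [-1.0, -0.5, 4.8]
finger_gap: 0.403
```

```bash
python3 st.py
```

```text
t 14.15 tcp [ 0.543  -0.0442  0.1002] r 0.0017 ang -0.3166 yaw -1.5284
F [-0.98 -0.55  4.79] M [0.012 0.133 0.037] moment about axis 0.036 Ftan 0.51 Frad 0.99 gap 0.403 qd 0.468
```

{"api": "arm_command", "payload": {
  "series": [
    [[0,0,0,0.05],[0,0,0,0.1],[0,0,0,0.1],[0,0,0,0.1],[0,0,0,0.1],[0,0,0,0.1],[0,0,0,0.1],[0,0,0,0.05],[0,0,0,0.04],[0,0,0,0]]
  ]
}}

```text
t: 15.15
tcp_pos: [0.5426, -0.0453, 0.1002]
tool_rot: [-0.64, -0.299, 0.641, -0.301]
force: [-2.7, -4.6, 5.6]
finger_gap: 0.399
```

```bash
python3 st.py; python3 - <<'E'
from h import *
s=status.sense();np.save("s3.npy",s,allow_pickle=True);cv2.imwrite("pics/w6.png",snapshot("wrist")[:,:,::-1])
E
python3 p.py s3.npy pics/w6.png
```

```text
t 15.15 tcp [ 0.5426 -0.0453  0.1002] r 0.0021 ang -0.8789 yaw -2.2656
F [-2.67 -4.55  5.63] M [-0.639  0.375 -0.056] moment about axis -0.066 Ftan 5.22 Frad -0.87 gap 0.399 qd 0.022
pointer px [230 303  50  13 268] ends [ 0.5369 -0.0244] [ 0.5219 -0.0431] dir 0.895 tip-from-axis dir 1.797
index px [141 145  29  22 195] mid [ 0.6187 -0.0278] dir 0.232 from axis 0.202 0.079
```

{"api": "arm_command", "payload": {
  "series": [
    [[0,0,0.6,0],[0,0,0,0],[0,0,0,0]]
  ]
}}

```text
t: 15.5
tcp_pos: [0.5426, -0.0453, 0.1002]
tool_rot: [0.64, 0.299, -0.64, 0.301]
force: [-2.5, -3.0, 5.4]
finger_gap: 0.399
```

```bash
python3 st.py
```

```text
t 15.50 tcp [ 0.5426 -0.0453  0.1002] r 0.0021 ang -0.8936 yaw -2.2654
F [-2.5  -3.04  5.35] M [-0.502  0.328  0.002] moment about axis -0.005 Ftan 3.94 Frad -0.04 gap 0.399 qd 0.002
```

{"api": "arm_command", "payload": {
  "series": [
    [[0,0,0,0],[0,0,0,0],[0,0,0,0],[0,0,0,0],[-20,0,0,0],[-20,0,0,0],[-20,0,0,0],[-20,0,0,0],[0,0,0,0],[0,0,0,0]]
  ],
  "jaw": 80
}}

```text
t: 16.5
tcp_pos: [0.5421, -0.0441, 0.1792]
tool_rot: [0.64, 0.3, -0.64, 0.3]
force: [-0.3, 0.4, -0.1]
finger_gap: 0.799
```

```bash
python3 st.py; python3 - <<'E'
from h import *
s=status.sense();np.save("s4.npy",s,allow_pickle=True);im=snapshot("wrist")[:,:,::-1];cv2.imwrite("pics/w7.png",im)
t=snapshot("top")[:,:,::-1];cv2.imwrite("pics/top7.png",t)
c=cv2.resize(t[165:265,190:290],(384,384),interpolation=cv2.INTER_CUBIC)
cv2.imwrite("pics/w7c.png",cv2.resize(np.hstack([im[:,80:],c]),(800,376)))
E
python3 p.py s4.npy pics/w7.png
```

```text
t 16.50 tcp [ 0.5421 -0.0441  0.1792] r 0.0009 ang -0.4819 yaw -2.2658
F [-0.31  0.39 -0.06] M [ 0.011 -0.004  0.024] moment about axis 0.024 Ftan -0.10 Frad 0.49 gap 0.799 qd 0.021
pointer px [238 202  18  14  89] ends [ 0.5572 -0.0408] [ 0.5428 -0.0442] dir 0.227 tip-from-axis dir 0.178
index px [175 129  19  15  89] mid [ 0.6191 -0.0275] dir 0.221 from axis 0.205 0.0795
```

View pics/w7c.png

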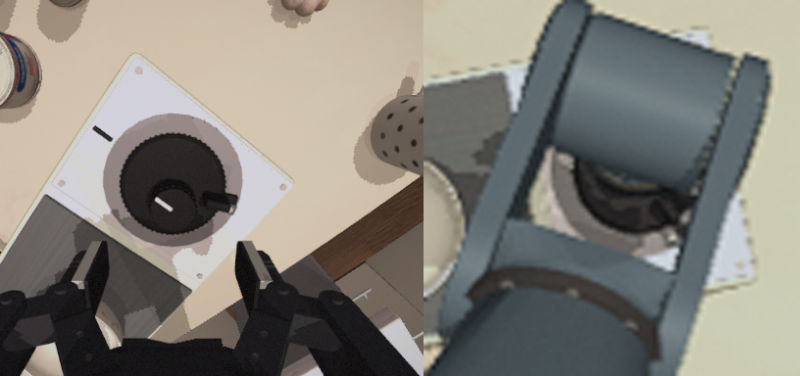

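The pointer direction is 0.227 and the index 0.213 to 0.221, so they agree. To check the ring I'll go back to the earlier viewpoint and compare with the earlier picture.

{"api": "arm_command", "payload": {
  "series": [
    [[0,0,0,-0.14],[0,0,0,-0.14],[0,0,0,-0.14],[0,0,0,-0.14],[0,0,0,-0.14],[0,0,0,-0.14],[0,0,0,-0.14],[0,0,0,-0.14],[0,0,0,-0.14],[0,0,0,-0.08]]
  ]
}}

```text
t: 17.6
tcp_pos: [0.5413, -0.044, 0.1778]
tool_rot: [0.314, 0.634, -0.315, 0.632]
force: [1.3, -0.1, -0.0]
finger_gap: 0.799
```

{"api": "arm_command", "payload": {
  "series": [
    [[0,-20,0,0],[5,-20.5,-0.8,0],[0,0,0,0],[0,0,0,0],[0,0,0,0]]
  ]
}}

```text
t: 18.1
tcp_pos: [0.5101, -0.0678, 0.1741]
tool_rot: [0.316, 0.633, -0.316, 0.633]
force: [-0.0, 0.4, -0.8]
finger_gap: 0.8
```

```bash
python3 st.py; python3 - <<'E'
from h import *
s=status.sense();np.save("s5.npy",s,allow_pickle=True);im=snapshot("wrist")[:,:,::-1];cv2.imwrite("pics/w8.png",im)
o=cv2.imread("pics/w4.png");f=lambda i:cv2.resize(i[140:230,190:320],(400,277),interpolation=cv2.INTER_CUBIC)
cv2.imwrite("pics/cmp.png",cv2.convertScaleAbs(np.hstack([f(o),f(im)]),alpha=1.6))
E
python3 p.py s5.npy pics/w8.png
```

```text
t 18.10 tcp [ 0.5101 -0.0678  0.1741] r 0.0395 ang -2.4838 yaw -0.9260
F [-0.03  0.4  -0.8 ] M [ 0.021 -0.05   0.024] moment about axis 0.010 Ftan -0.34 Frad -0.22 gap 0.8 qd 0.007
pointer px [254 141  14  22 114] ends [ 0.5575 -0.0408] [ 0.5428 -0.0441] dir 0.222 tip-from-axis dir 0.177
index px [289  46  14  24 105] mid [ 0.6184 -0.0269] dir 0.207 from axis 0.215 0.0789
```

View pics/cmp.png

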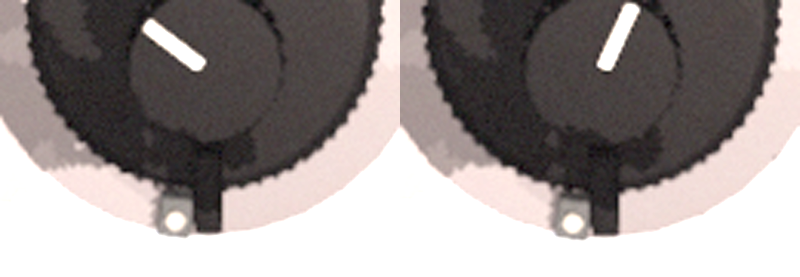

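The ring hasn't moved: the lever and lug sit beside the stop exactly as before, at about (607,205) next to (572,220). The pointer matches the index to about 0.01 rad and the tool is clear, so I'm handing it in.

```bash
python3 -c "
from station import ticket;print(ticket.sign_off())"
```

```text
the job is handed in; nothing more can be done
None
```

The warming plate is set and the job was handed in at about 18 s of robot time. The ring's lug is against the stop and the timer pointer is at the index ridge.

- **Heat ring:** I turned it clockwise by its lever until it stalled on the stop. The moment about the axis rose from a running 0.42–0.50 N m to 0.81–0.85 N m. That is about 0.4 N m above friction, or roughly 7 N on the stop. I held it there for about 1.2 s and let go. The pointer read the same before and after, about 1.555 rad against 1.564 rad.
- **Timer knob:** I gripped it with 20 N, turned it 1.34 rad clockwise, and released it. The last picture gives a pointer direction of 0.222 rad and an index direction of 0.207–0.215 rad, so they agree to about 0.01 rad.
- **Last checks:** The ring looked the same against the stop before and after the timer turn, and the gripper was clear with about zero force.
- **Disagreement:** Taking the pointer from its tip and my assumed axis gave 0.177 rad. I put that down to a 1 mm error in the axis position, since the line direction and the re-estimated axis both favour alignment. That leaves an uncertainty of about 0.04 rad.
- **Other things:** The bowl, jar, tin, mug and garlic were not touched.

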